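# Point out a sample and its reagent, then log the pair

## Task

Show the overhead bench camera which sample goes with which reagent: with the gripper empty, point straight down at the shortest tube in the rack, the fingertips about 2 cm above the middle of its cap, and stay there for two seconds, then point in the same way at the smallest of the three reagent bottles for two seconds. Then press the button on the console to log the pair, and draw back from it so that it comes up again. Touch none of the tubes, the rack or the bottles, do not come down over any other tube or bottle, and leave everything else where it stands.

Things in the scene. Friction and masses are not known exactly. Their poses are not given: they have to be found in the camera images.
- tube_rack: blue open grid rack for tubes, 46 x 136 x 58 mm high, loose; origin at the centre of its underside, z up, long side along its y. Three tubes stand in it, at least 40 mm apart, each on the rack's floor 6 mm above the worktop
- tube_short: capped blood tube, the shortest of the three in the rack, 60 mm long, cap 15 mm across; which slot it stands in varies; loose; origin at the centre of its foot, z up to the cap
- tube_short_top (a point): centre of the top of that tube's cap, 60 mm above its foot, 66 mm above the worktop
- tube_medium: capped blood tube, the middle one of the three in the rack, 75 mm long, cap 15 mm across; which slot it stands in varies; loose; origin at the centre of its foot, z up to the cap
- tube_medium_top (a point): centre of the top of that tube's cap, 75 mm above its foot, 81 mm above the worktop
- tube_long: capped blood tube, the longest of the three in the rack, 82 mm long, cap 15 mm across; which slot it stands in varies; loose; origin at the centre of its foot, z up to the cap
- tube_long_top (a point): centre of the top of that tube's cap, 82 mm above its foot, 88 mm above the worktop
- bottle_small: round reagent bottle with a screw cap, the smallest of the three that stand side by side, 44 mm across, 80 mm high; their order varies; loose; origin at the centre of its foot, z up
- bottle_small_top (a point): centre of the top of that bottle's cap, 80 mm above the worktop
- bottle_medium: round reagent bottle with a screw cap, the middle one of the three that stand side by side, 52 mm across, 92 mm high; their order varies; loose; origin at the centre of its foot, z up
- bottle_medium_top (a point): centre of the top of that bottle's cap, 92 mm above the worktop
- bottle_large: round reagent bottle with a screw cap, the largest of the three that stand side by side, 60 mm across, 107 mm high; their order varies; loose; origin at the centre of its foot, z up
- bottle_large_top (a point): centre of the top of that bottle's cap, 107 mm above the worktop
- console: low white and grey desk console, 74 x 84 x 29 mm, fixed to the worktop, with one round push button in the middle of its top; origin at the centre of its underside
- log_button_top (a point): centre of the top face of the round white push button (32 mm across) on the console; moves down with it
- log_button (a joint): travel of the push button, 0 = out, 0.006 m = fully down; it is sprung, fully down takes 5 N, and it comes back up by itself; beyond 0.004 it counts as pressed
- bench_timer: bystander: flat kitchen-size timer, 64 x 68 x 21 mm, loose; origin at the centre of its underside
- specimen_cup: bystander: specimen cup with screw lid, 65 mm across, 74 mm high, loose; origin at the centre of its underside
- forceps: bystander: steel forceps lying flat, 16 x 128 x 10 mm, long along its y, loose; origin at the centre of its underside
Not all that is in view belongs to the job. Leave any orange look-alike of the tube_rack alone.

How it is judged:
By the outcome, as a careful person would: the job done as asked, in the order asked, and still so for the second after the job is handed in, with the robot touching nothing.
It also fails if it takes over 53 s, if anything falls off the work surface, if the arm or the gripper's body presses on something with over 40 N, if the wrist force passes 120 N, or if a joint passes its speed limit or range.

## Robot

A 6-joint arm with a two-finger parallel gripper is mounted at the origin on a cart in front of the work surface, level with it; the furniture and walls round the work are solid. World frame = base frame: x ahead of the robot, y to its left, z up, the work surface at z = 0. Lengths are in m, angles in degrees, forces in N, time in s.
With the tool pointing down it reaches from about 0.3 to 0.75 m from the base axis. Payload 8.5 kg.
Tool frame: the origin (TCP) lies at the very end of the fingers, on their centre line; the grasp point (between the pads) lies 19 mm behind it; x points along the fingers, y is the direction in which the jaws open and shut, and the axes are right-handed (so a half turn about x gives the same grasp; the last joint's range is limited). The gripper opens to 85 mm and grips with 20 to 120 N. Pads are 22 mm wide; open, the fingers measure 114 mm over their backs; the gripper's body (76 mm by 85 mm) begins 54 mm behind the grasp point. The pads swing forward as they close: fully open they stand 13 mm farther back than shut.
Start: joints at [-89.456, 21.807, 74.336, -0, 83.858, -12.336], TCP at [0.123, -0.536, 0.231] pointing down, gripper open.
Joint ranges: [-178.18, 178.18], [-50.72, 133.34], [12.68, 142.11], [-81.47, 261.47], [9.98, 163.14], [-165.26, 165.26]. Speed limits (degrees/s): [136.94, 136.94, 180, 180, 180, 180].

## Interface

Orientations are given as a 3x3 rotation matrix whose columns are the frame's x, y, z axes.
In Python, from rig import sensors, cams, env gives the robot as it stands.
- The arm moves only by the shell command python3 -m crank 'ROWS' [FORCE]. ROWS is a JSON object of lists of equal length, an entry for each row: "hand": the closure in counts, from 0 (fully open) to 255 (shut); "translation": the shift along the tool's x, y, z in m, a list of three; "dr": the turn, a rotation vector about the tool's x, y, z in rad, a list of three. A call has 1 to 5 rows; each row is the pose to reach, as a shift and turn from the pose commanded when the call began, along the tool's axes at that moment; what a row does not reach only later rows make up. A row lasts 1/10 s, in which the tool goes at most 50 mm and 8.59 degrees, less where a joint would pass 70% of its speed; a pose out of reach is approached as far as the arm can. A call with a gripper value outside its range is refused whole. The fingers move at their own pace and stop on an object; FORCE is the grip in N (left out, the last holds). Time passes only in rows, so rows that repeat a pose let the fingers close. It gives the time, the measured TCP pose, the force and the opening at its end, in the units of the state.
- sensors.observe(): the state, without advancing time (a new reading comes with each control period).
- cams.get_image(name): name is "scene" or "top" or "wrist"; returns (picture, depth): 384x512x3 uint8, blue, green, red; 384x512 float32, m along the optical axis (not along the pixel's ray), 0 where there is no reading.
- cams.calibration(name): a dict with "vertical_fov" (degrees; the focal length in pixels is half the picture's height over the tangent of half this angle, whatever the lens; pixels are square), "cx", "cy" (the principal point, pixels), "extrinsics" (4x4, takes a point from camera to world coordinates). Camera axes: x right, y down, z forward; pixel columns grow to the right and rows downward; lengths in m; the calibration is good to about 2 mm. A picture is of the moment at which its call begins: read the wrist's pose just before it. calibration takes no time and is no camera call; for the wrist camera it gives the pose at the moment of the call.
- env.close_job(): hands the job in, once; it reports no verdict.
The state is a dict: "time_s": time; "q": joint angles; "qvel": joint speeds; "joint_efforts": joint torques, N m; "position": TCP position; "tool_rot": TCP orientation; "ft_force": force on the tool from outside, world axes, zero at the start; "wrist_torque": the same for the moment, N m; "grip_width": finger opening in m.
Only numpy, scipy, OpenCV 4.12 (cv2) and the standard library are available. Lean on these libraries where they do the work, as an engineer would, in place of code of your own. Each camera call takes 0.05 s, during which the arm holds its last target. There are 200 camera calls.

## Working session

There is one attempt and no reset: what is moved stays moved. The work goes in short steps, Python scripts to look and compute and a shell command to move; the robot and the scene stay as the last step left them, time stands still between calls to the robot, and variables do not carry over. Pictures are saved under pics/ and viewed, about 8 in all and at most 12, crops included, and the job is handed in when it is done.

```bash
mkdir -p pics; cat > h.py <<'E'
from rig import sensors, cams, env
import numpy as np, cv2
def grab(n):
    c=cams.calibration(n); im,d=cams.get_image(n); np.savez(f'/tmp/{n}.npz',im=im,d=d,E=np.array(c['extrinsics']),k=[c['vertical_fov'],c['cx'],c['cy']]); return im,d
def world(n):
    z=np.load(f'/tmp/{n}.npz'); d=z['d']; f,cx,cy=z['k']; f=192/np.tan(np.radians(f/2))
    v,u=np.mgrid[:384,:512]; P=np.stack([(u-cx)/f*d,(v-cy)/f*d,d],-1); E=z['E']
    W=P@E[:3,:3].T+E[:3,3]; W[d==0]=np.nan; return z['im'],W
E
python3 - <<'E'
from h import *
s=sensors.observe(); print(s['time_s'],s['position'],s['tool_rot'],s['grip_width'])
for n in('top','scene'):
    im,d=grab(n); cv2.imwrite(f'pics/{n}0.png',cv2.resize(im,(800,600)))
    print(cams.calibration(n))
E
```

```text
0.0 [ 0.1226063  -0.53585917  0.23070272] [[ 1.38311064e-05  2.22912559e-01 -9.74838443e-01]
 [ 1.47934064e-03 -9.74837381e-01 -2.22912295e-01]
 [-9.99998906e-01 -1.43903500e-03 -3.43246687e-04]] 0.08550851064859705
{'vertical_fov': 47.57231016198726, 'cx': 249.1993080394194, 'cy': 190.55757628053465, 'extrinsics': array([[-0.00239827, -0.98357418,  0.18048845,  0.30687227],
       [-0.99980316,  0.00591315,  0.01893873,  0.00939135],
       [-0.0196949 , -0.1804075 , -0.98339476,  1.11842343],
       [ 0.        ,  0.        ,  0.        ,  1.        ]])}
{'vertical_fov': 57.51163771321289, 'cx': 255.48381398131878, 'cy': 190.01870763385165, 'extrinsics': array([[-0.42270693, -0.40801962,  0.80922113, -0.29221006],
       [-0.90621096,  0.18041955, -0.38240096,  0.41731191],
       [ 0.01002778, -0.89496859, -0.44601644,  0.51188424],
       [ 0.        ,  0.        ,  0.        ,  1.        ]])}
```

View pics/top0.png

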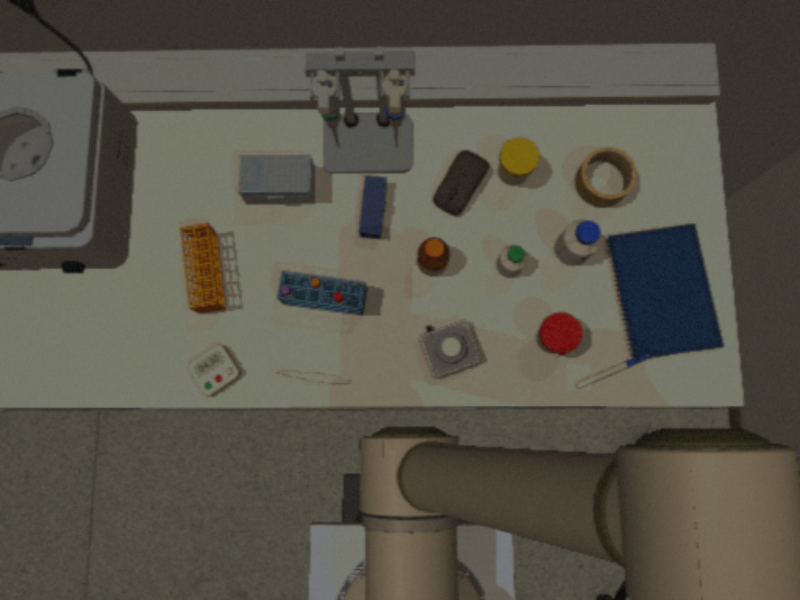

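View pics/scene0.png

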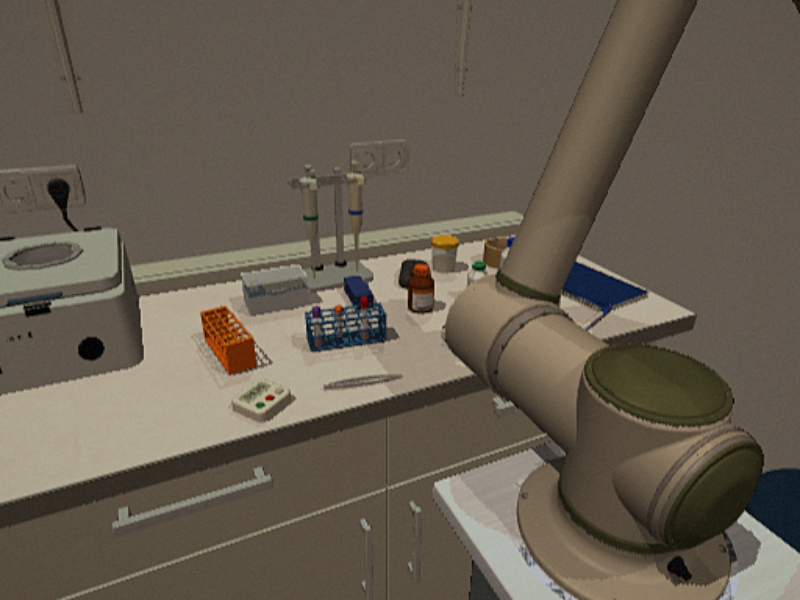

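Top view (800x600): rack tubes are purple (285,291), orange (316,283) and red (338,297). Bottles are brown/orange cap (434,247), green cap (515,254) and blue cap (587,233). The console button is at (452,348). The orange rack at (203,268) is the look-alike, and the red and yellow lids (561,333) and (519,155) are not bottles. I'll choose by height from depth.

```bash
python3 - <<'E'
from h import *
im,W=world('top')
s=.64
for n,(u,v) in dict(purple=(285,291),orange=(316,283),red=(338,297),brown=(434,247),green=(515,254),blue=(587,233),button=(452,348),redlid=(561,333),yellow=(519,155),table=(400,330)).items():
    u,v=int(u*s),int(v*s); Q=W[v-9:v+10,u-9:u+10].reshape(-1,3); Q=Q[~np.isnan(Q[:,2])]
    d=np.hypot(*(Q[:,:2]-W[v,u,:2]).T); 
    R=Q[d<.014]; zt=np.percentile(R[:,2],90); R=R[R[:,2]>zt-.008]
    print(n,W[v,u].round(3),'top',zt.round(4),R.mean(0).round(4),((R.max(0)+R.min(0))/2).round(4),len(R))
c=im[140:250,160:410]; cv2.imwrite('pics/c1.png',cv2.resize(c,None,fx=3.2,fy=3.2,interpolation=cv2.INTER_CUBIC))
_,S=world('scene')
for n,(u,v) in dict(purple=(317,312),orange=(339,309),red=(366,301)).items():
    u,v=int(u*s),int(v*s); Q=S[v-6:v+7,u-4:u+5].reshape(-1,3); print('scene',n,S[v,u].round(3),np.nanmax(Q[:,2]))
E
```

```text
purple [0.51  0.193 0.079] top 0.081 [0.5114 0.1918 0.08  ] [0.5113 0.1913 0.0785] 30
orange [0.525 0.146 0.065] top 0.0658 [0.5255 0.1476 0.0625] [0.5261 0.1483 0.0635] 55
red [0.498 0.109 0.09 ] top 0.0888 [0.4991 0.1085 0.0877] [0.4994 0.1082 0.087 ] 30
brown [ 0.575 -0.038  0.092] top 0.0944 [ 0.5748 -0.0387  0.0919] [ 0.5752 -0.0385  0.0918] 99
green [ 0.568 -0.166  0.079] top 0.0819 [ 0.5671 -0.1676  0.0799] [ 0.5675 -0.1677  0.0794] 78
blue [ 0.592 -0.273  0.105] top 0.1095 [ 0.5918 -0.2724  0.1071] [ 0.5917 -0.2731  0.1078] 106
button [ 0.424 -0.068  0.052] top 0.0534 [ 0.4235 -0.0676  0.0507] [ 0.4237 -0.0676  0.0507] 101
redlid [ 0.442 -0.234  0.073] top 0.076 [ 0.4423 -0.2346  0.0738] [ 0.4419 -0.2348  0.0747] 104
yellow [ 0.733 -0.18   0.073] top 0.0758 [ 0.7327 -0.1806  0.0733] [ 0.7329 -0.1803  0.0734] 94
table [0.458 0.013 0.   ] top 0.0026 [4.584e-01 1.350e-02 3.000e-04] [0.458  0.0135 0.0011] 94
scene purple [0.503 0.197 0.078] 0.08087884569063564
scene orange [0.526 0.151 0.064] 0.06581673027151569
scene red [0.495 0.109 0.085] 0.08717925210795457
```

View pics/c1.png

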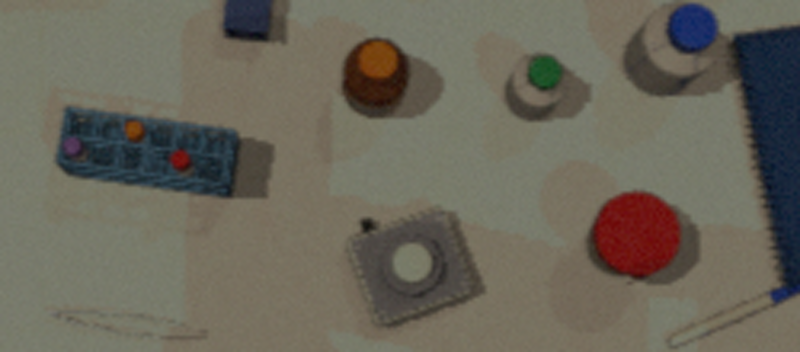

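Heights are clear: the orange-capped tube (0.066) is the shortest and the green-capped bottle (0.080) is the smallest; the crop confirms both. The button is at (0.4235,-0.0676,~0.051). I'll swing across at z 0.23 with the fingers shut.

```bash
cat > go.py <<'E'
import sys; from h import *
s=sensors.observe(); t=np.array([float(a) for a in sys.argv[1:4]]); p=np.array(s['position']);R=np.array(s['tool_rot'])
print('t',s['time_s'],'pos',p.round(4),'down',R[:,0].round(3),'F',np.round(s['ft_force'],1),'w',round(s['grip_width'],4),'shift',(R.T@(t-p)).round(4))
E
python3 -m crank '{"hand":[255,255,255,255,255],"translation":[[0,-0.02,-0.019],[0,-0.052,-0.049],[0,-0.086,-0.081],[0,-0.12,-0.113],[0,-0.154,-0.145]],"dr":[[0,0,0],[0,0,0],[0,0,0],[0,0,0],[0,0,0]]}' 30
python3 -m crank '{"hand":[255,255,255,255,255],"translation":[[0,-0.033,-0.031],[0,-0.066,-0.062],[0,-0.099,-0.093],[0,-0.132,-0.124],[0,-0.165,-0.155]],"dr":[[0,0,0],[0,0,0],[0,0,0],[0,0,0],[0,0,0]]}'
python3 -m crank '{"hand":[255,255,255,255,255],"translation":[[0,-0.033,-0.031],[0,-0.066,-0.062],[0,-0.099,-0.093],[0,-0.132,-0.124],[0,-0.165,-0.155]],"dr":[[0,0,0],[0,0,0],[0,0,0],[0,0,0],[0,0,0]]}'
python3 go.py 0.5255 0.1478 0.2
```

```text
time_s: 0.6
position: [0.2301, -0.3519, 0.2311]
tool_rot: [[-0.0, 0.222, -0.975], [0.001, -0.975, -0.222], [-1.0, -0.001, -0.0]]
ft_force: [0.3, 0.5, 0.8]
grip_width: 0.0124
time_s: 1.1
position: [0.3444, -0.1565, 0.2313]
tool_rot: [[-0.0, 0.222, -0.975], [0.0, -0.975, -0.222], [-1.0, -0.0, -0.0]]
ft_force: [0.2, -0.2, 0.2]
grip_width: 0.0001
time_s: 1.6
position: [0.4588, 0.0391, 0.2312]
tool_rot: [[-0.0, 0.223, -0.975], [-0.0, -0.975, -0.223], [-1.0, -0.0, 0.0]]
ft_force: [0.1, -0.8, 0.6]
grip_width: -0.0002
t 1.6 pos [0.4588 0.0391 0.2312] down [-0. -0. -1.] F [ 0.1 -0.8  0.6] w -0.0002 shift [ 0.0312 -0.0911 -0.0893]
```

```bash

python3 -m crank '{"hand":[255,255,255,255,255],"translation":[[0,-0.025,-0.025],[0,-0.05,-0.05],[0,-0.072,-0.07],[0.01,-0.085,-0.083],[0.02,-0.091,-0.089]],"dr":[[0,0,0],[0,0,0],[0,0,0],[0,0,0],[0,0,0]]}'
python3 -m crank '{"hand":[255,255],"translation":[[0.005,0,0],[0.01,0,0]],"dr":[[0,0,0],[0,0,0]]}'
python3 - <<'E'
from h import *
im,d=grab('wrist'); im,W=world('wrist'); cv2.imwrite('pics/w1.png',cv2.resize(im,(800,600)))
z=W[...,2]; near=np.hypot(W[...,0]-.5255,W[...,1]-.1478)<.016
m=near&(z>.060)&(z<.075); print(m.sum(), W[m].mean(0).round(4) if m.any() else '', np.percentile(z[m],[50,90]) if m.any() else '')
E
python3 go.py 0.5255 0.1478 0.086
```

```text
time_s: 2.1
position: [0.5251, 0.147, 0.2105]
tool_rot: [[-0.0, 0.224, -0.974], [0.0, -0.974, -0.224], [-1.0, -0.0, 0.0]]
ft_force: [-0.4, -0.6, -0.1]
grip_width: -0.0003
time_s: 2.3
position: [0.5243, 0.145, 0.2007]
tool_rot: [[-0.001, 0.223, -0.975], [-0.0, -0.975, -0.223], [-1.0, 0.0, 0.001]]
ft_force: [-0.1, 0.4, 0.1]
grip_width: -0.0001
153 [0.5276 0.1499 0.0658] [0.06619066 0.06710395]
t 2.35 pos [0.5241 0.1448 0.2002] down [-0.002 -0.    -1.   ] F [ 0.3  0.5 -1.5] w -0.0004 shift [ 0.1142 -0.0026 -0.0023]
```

View pics/w1.png

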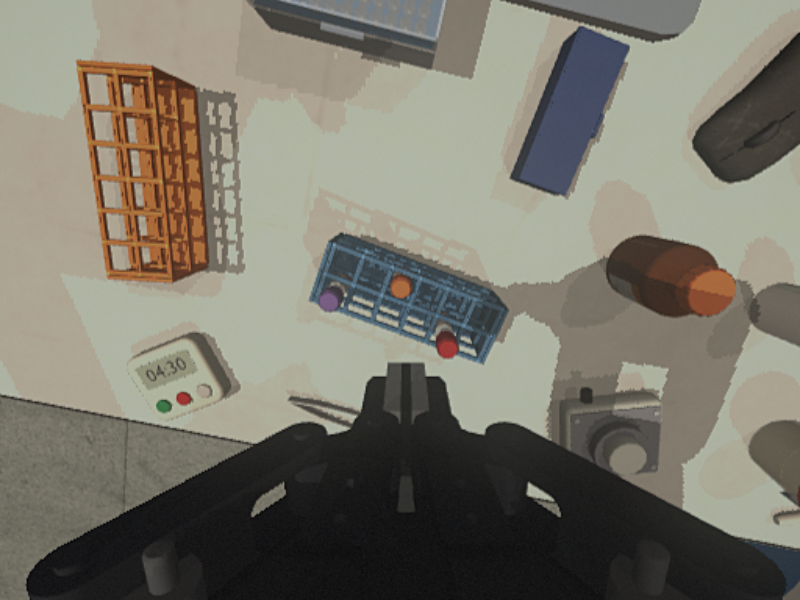

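The wrist view shows the orange cap (400,286), with purple (331,298) and red (446,345) beside it. Refined target is (0.5266,0.1489). Going down to 2 cm and holding.

```bash

python3 -m crank '{"hand":[255,255,255,255,255],"translation":[[0,-0.003,-0.003],[0.025,-0.003,-0.003],[0.055,-0.003,-0.003],[0.08,-0.003,-0.003],[0.095,-0.003,-0.003]],"dr":[[0,0,0],[0,0,0],[0,0,0],[0,0,0],[0,0,0]]}' >/dev/null
python3 -m crank '{"hand":[255,255,255,255],"translation":[[0.01,0,0],[0.018,0,0],[0.019,0,0],[0.019,0,0]],"dr":[[0,0,0],[0,0,0],[0,0,0],[0,0,0]]}' >/dev/null
for i in 1 2 3; do python3 go.py 0.5266 0.1489 0.086; done
python3 - <<'E'
from h import *
im,d=grab('scene'); cv2.imwrite('pics/s2.png',cv2.resize(im[150:270,170:290],(600,600),interpolation=cv2.INTER_CUBIC))
E
python3 go.py 0.5266 0.1489 0.086
```

```text
t 3.25 pos [0.5273 0.1492 0.0878] down [ 0.001  0.    -1.   ] F [ 0.7 -0.   0.8] w -0.0003 shift [0.0018 0.0001 0.0008]
t 3.25 pos [0.5273 0.1492 0.0878] down [ 0.001  0.    -1.   ] F [ 0.7 -0.   0.8] w -0.0003 shift [0.0018 0.0001 0.0008]
t 3.25 pos [0.5273 0.1492 0.0878] down [ 0.001  0.    -1.   ] F [ 0.7 -0.   0.8] w -0.0003 shift [0.0018 0.0001 0.0008]
t 3.3 pos [0.5274 0.1492 0.088 ] down [ 0.001  0.    -1.   ] F [-0.2  0.6  0.5] w 0.0001 shift [0.002  0.0002 0.0009]
```

View pics/s2.png

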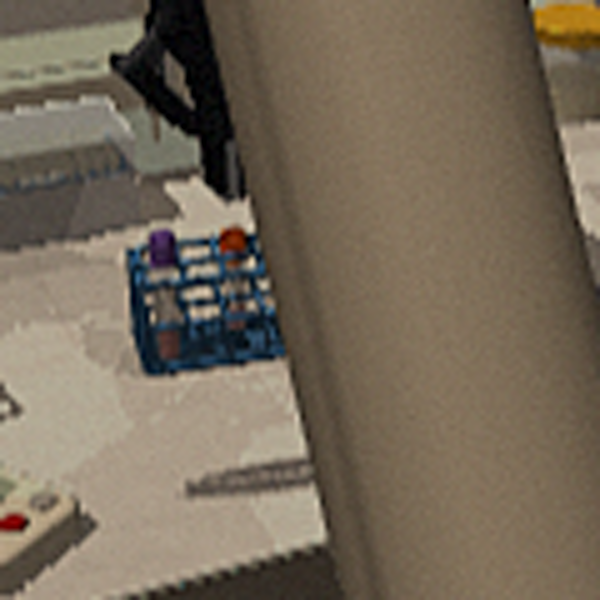

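The fingertips (235,190) stand directly above the orange cap (233,240), touching nothing. I'll drop 2 mm and hold for about 2.7 s.

```bash

python3 -m crank '{"hand":[255,255,255,255,255],"translation":[[0.002,0,0],[0.002,0,0],[0.002,0,0],[0.002,0,0],[0.002,0,0]],"dr":[[0,0,0],[0,0,0],[0,0,0],[0,0,0],[0,0,0]]}' >/dev/null
for i in 1 2 3 4 5; do python3 -m crank '{"hand":[255,255,255,255,255],"translation":[[0,0,0],[0,0,0],[0,0,0],[0,0,0],[0,0,0]],"dr":[[0,0,0],[0,0,0],[0,0,0],[0,0,0],[0,0,0]]}' | grep -E 'time|posi'; done
python3 -m crank '{"hand":[255,255,255,255,255],"translation":[[-0.02,0,0],[-0.05,0,0],[-0.085,0,0],[-0.115,0,0],[-0.12,0,0]],"dr":[[0,0,0],[0,0,0],[0,0,0],[0,0,0],[0,0,0]]}' >/dev/null
python3 go.py 0.5672 -0.1677 0.205
```

```text
time_s: 4.3
position: [0.527, 0.1492, 0.0853]
time_s: 4.8
position: [0.527, 0.1493, 0.0853]
time_s: 5.3
position: [0.527, 0.1493, 0.0853]
time_s: 5.8
position: [0.527, 0.1492, 0.0853]
time_s: 6.3
position: [0.527, 0.1492, 0.0853]
t 6.8 pos [0.5282 0.1494 0.2089] down [ 0.007  0.    -1.   ] F [1.  0.2 0.1] w -0.0003 shift [0.004  0.3178 0.0327]
```

```bash

python3 -m crank '{"hand":[255,255,255,255,255],"translation":[[0,0.02,0.002],[0,0.055,0.006],[0,0.095,0.01],[0,0.135,0.014],[0,0.175,0.018]],"dr":[[0,0,0],[0,0,0],[0,0,0],[0,0,0],[0,0,0]]}' >/dev/null
python3 -m crank '{"hand":[255,255,255,255,255],"translation":[[0,0.04,0.004],[0,0.08,0.008],[0,0.115,0.012],[0,0.135,0.014],[0,0.143,0.015]],"dr":[[0,0,0],[0,0,0],[0,0,0],[0,0,0],[0,0,0]]}' >/dev/null
python3 -m crank '{"hand":[255,255],"translation":[[0,0,0],[0,0,0]],"dr":[[0,0,0],[0,0,0]]}' >/dev/null
python3 - <<'E'
from h import *
im,d=grab('wrist'); im,W=world('wrist'); cv2.imwrite('pics/w2.png',cv2.resize(im,(800,600)))
z=W[...,2]
near=np.hypot(W[...,0]-.5672,W[...,1]+.1677)<.025
m=near&(z>.074)&(z<.09); print(m.sum(), W[m].mean(0).round(4), np.percentile(z[m],[50,90]))
m=(np.hypot(W[...,0]-.4235,W[...,1]+.0676)<.03)&(z>.046); print('btn',m.sum(),W[m].mean(0).round(4) if m.any() else '')
E
python3 go.py 0.5672 -0.1677 0.1
```

```text
472 [ 0.5674 -0.167   0.0797] [0.07992646 0.08081864]
btn 455 [ 0.4258 -0.0653  0.0508]
t 8.05 pos [ 0.5657 -0.1666  0.2054] down [-0.  0. -1.] F [ 0.4 -0.   1. ] w 0.0002 shift [ 0.1054  0.0015 -0.0012]
```

View pics/w2.png

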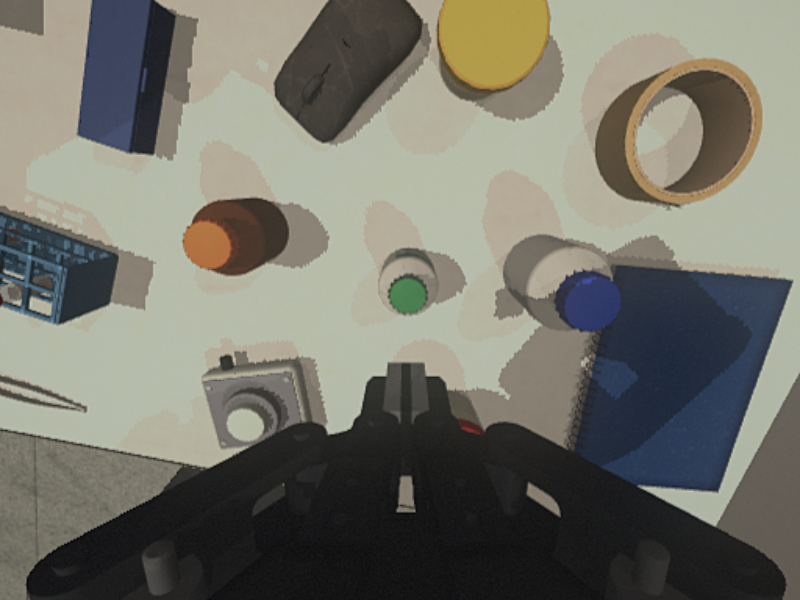

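The green cap (407,294) is centred on the finger line, with brown (208,245) and blue (588,300) well clear. Going down and holding.

```bash

python3 -m crank '{"hand":[255,255,255,255,255],"translation":[[0.01,0.001,-0.0015],[0.035,0.001,-0.0015],[0.065,0.001,-0.0015],[0.09,0.001,-0.0015],[0.1,0.001,-0.0015]],"dr":[[0,0,0],[0,0,0],[0,0,0],[0,0,0],[0,0,0]]}' >/dev/null
python3 -m crank '{"hand":[255,255,255,255],"translation":[[0.004,0,0],[0.005,0,0],[0.005,0,0],[0.005,0,0]],"dr":[[0,0,0],[0,0,0],[0,0,0],[0,0,0]]}' >/dev/null
python3 go.py 0.5673 -0.1674 0.1
for i in 1 2 3 4 5; do python3 -m crank '{"hand":[255,255,255,255,255],"translation":[[0,0,0],[0,0,0],[0,0,0],[0,0,0],[0,0,0]],"dr":[[0,0,0],[0,0,0],[0,0,0],[0,0,0],[0,0,0]]}' | grep -E 'time|posi'; done
python3 -m crank '{"hand":[255,255,255,255,255],"translation":[[-0.02,0,0],[-0.05,0,0],[-0.08,0,0],[-0.1,0,0],[-0.105,0,0]],"dr":[[0,0,0],[0,0,0],[0,0,0],[0,0,0],[0,0,0]]}' >/dev/null
python3 go.py 0.4247 -0.0665 0.2
```

```text
t 8.95 pos [ 0.5678 -0.1689  0.1013] down [ 0.002 -0.001 -1.   ] F [ 0.3 -0.3 -0.5] w -0.0001 shift [ 0.0013 -0.0016  0.0002]
time_s: 9.45
position: [0.5674, -0.1687, 0.1003]
time_s: 9.95
position: [0.5674, -0.1688, 0.1003]
time_s: 10.45
position: [0.5674, -0.1688, 0.1003]
time_s: 10.95
position: [0.5674, -0.1688, 0.1003]
time_s: 11.45
position: [0.5674, -0.1687, 0.1003]
t 11.95 pos [ 0.5681 -0.1691  0.2077] down [ 0.004 -0.002 -1.   ] F [ 0.   0.4 -0.6] w 0.0003 shift [ 0.0069 -0.132   0.1169]
```

```bash

python3 -m crank '{"hand":[255,255,255,255,255],"translation":[[0,-0.02,0.018],[0,-0.05,0.045],[0,-0.08,0.072],[0,-0.11,0.098],[0,-0.132,0.117]],"dr":[[0,0,0],[0,0,0],[0,0,0],[0,0,0],[0,0,0]]}' >/dev/null
python3 -m crank '{"hand":[255,255,255],"translation":[[0,0,0],[0,0,0],[0,0,0]],"dr":[[0,0,0],[0,0,0],[0,0,0]]}' >/dev/null
python3 go.py 0.4247 -0.0665 0.051
```

```text
t 12.75 pos [ 0.4246 -0.0667  0.205 ] down [-0.  0. -1.] F [-0.1  0.  -0.6] w 0.0002 shift [ 0.154  -0.0002 -0.0002]
```

```bash

python3 -m crank '{"hand":[255,255,255,255,255],"translation":[[0.02,0,0],[0.055,0,0],[0.095,0,0],[0.125,0,0],[0.138,0,0]],"dr":[[0,0,0],[0,0,0],[0,0,0],[0,0,0],[0,0,0]]}' >/dev/null
python3 -m crank '{"hand":[255,255,255,255,255],"translation":[[0.005,0,0],[0.01,0,0],[0.014,0,0],[0.016,0,0],[0.016,0,0]],"dr":[[0,0,0],[0,0,0],[0,0,0],[0,0,0],[0,0,0]]}' >/dev/null
python3 go.py 0.4247 -0.0665 0.046
python3 -m crank '{"hand":[255,255,255,255,255],"translation":[[0.001,0,0],[0.002,0,0],[0.003,0,0],[0.003,0,0],[0.003,0,0]],"dr":[[0,0,0],[0,0,0],[0,0,0],[0,0,0],[0,0,0]]}' >/dev/null
python3 go.py 0.4247 -0.0665 0.046
```

```text
t 13.75 pos [ 0.4241 -0.0663  0.0515] down [ 0.001 -0.    -1.   ] F [-0.1 -0.1  0.1] w -0.0 shift [ 0.0055  0.0004 -0.0005]
t 14.25 pos [ 0.4242 -0.0662  0.0485] down [ 0.001 -0.    -1.   ] F [0.9 0.3 2.9] w -0.0 shift [ 0.0025  0.0004 -0.0005]
```

```bash

python3 -m crank '{"hand":[255,255,255,255],"translation":[[0.001,0,0],[0.002,0,0],[0.002,0,0],[0.002,0,0]],"dr":[[0,0,0],[0,0,0],[0,0,0],[0,0,0]]}' >/dev/null
python3 go.py 0.4247 -0.0665 0.046
python3 -m crank '{"hand":[255,255,255,255],"translation":[[0.001,0,0],[0.001,0,0],[0.001,0,0],[0.001,0,0]],"dr":[[0,0,0],[0,0,0],[0,0,0],[0,0,0]]}' >/dev/null
python3 go.py 0.4247 -0.0665 0.046
```

```text
t 14.65 pos [ 0.4242 -0.0663  0.0464] down [ 0.001 -0.    -1.   ] F [ 2.  -0.1  3.5] w 0.0002 shift [ 0.0004  0.0004 -0.0005]
t 15.05 pos [ 0.4241 -0.0662  0.0454] down [ 0. -0. -1.] F [ 3.1 -0.6  5.4] w 0.0002 shift [-0.0006  0.0004 -0.0005]
```

```bash

python3 -m crank '{"hand":[255,255,255,255],"translation":[[0.001,0,0],[0.001,0,0],[0.001,0,0],[0.001,0,0]],"dr":[[0,0,0],[0,0,0],[0,0,0],[0,0,0]]}' >/dev/null
python3 go.py 0.4247 -0.0665 0.046
python3 -m crank '{"hand":[255,255,255,255],"translation":[[0.0005,0,0],[0.0005,0,0],[0.0005,0,0],[0.0005,0,0]],"dr":[[0,0,0],[0,0,0],[0,0,0],[0,0,0]]}' >/dev/null
python3 go.py 0.4247 -0.0665 0.046
```

```text
t 15.45 pos [ 0.4241 -0.0663  0.0447] down [ 0.001 -0.    -1.   ] F [ 2.1  0.9 10.3] w -0.0001 shift [-0.0013  0.0004 -0.0005]
t 15.85 pos [ 0.4242 -0.0663  0.0446] down [ 0.001 -0.001 -1.   ] F [-1.8  0.3 17.3] w 0.0002 shift [-0.0014  0.0003 -0.0005]
```

The force jumped to 17 N with the tip no longer advancing, so the button is bottomed. Drawing back and checking.

```bash

python3 -m crank '{"hand":[255,255,255,255,255],"translation":[[-0.01,0,0],[-0.03,0,0],[-0.07,0,0],[-0.11,0,0],[-0.14,0,0]],"dr":[[0,0,0],[0,0,0],[0,0,0],[0,0,0],[0,0,0]]}' >/dev/null
python3 -m crank '{"hand":[255,255,255,255,255],"translation":[[-0.01,0,0.02],[-0.02,0,0.05],[-0.02,0,0.06],[-0.02,0,0.06],[-0.02,0,0.06]],"dr":[[0,0,0],[0,0,0],[0,0,0],[0,0,0],[0,0,0]]}' >/dev/null
python3 go.py 0.4247 -0.0665 0.2
python3 - <<'E'
from h import *
grab('wrist'); im,W=world('wrist'); z=W[...,2]
m=(np.hypot(W[...,0]-.4247,W[...,1]+.0665)<.012); print('btn',m.sum(),np.nanmedian(z[m]))
im,d=grab('top'); im,W=world('top'); cv2.imwrite('pics/t3.png',cv2.resize(im,(800,600)))
for n,p in dict(orange=(.5255,.1476),purple=(.5114,.1918),red=(.4991,.1085),green=(.5671,-.1676),brown=(.5748,-.0387),blue=(.5918,-.2724)).items():
    m=(np.hypot(W[...,0]-p[0],W[...,1]-p[1])<.014); Q=W[m]
    if len(Q): zt=np.percentile(Q[:,2],90); print(n,Q[Q[:,2]>zt-.008].mean(0).round(4))
E
```

```text
t 16.85 pos [ 0.3657 -0.0795  0.2033] down [-0.001  0.001 -1.   ] F [ 0.1 -0.6  0.1] w 0.0002 shift [ 0.0033  0.0005 -0.0604]
btn 405 0.05132185862509958
orange [0.5269 0.1478 0.0634]
purple [0.5114 0.1915 0.0805]
red [0.499  0.1083 0.0875]
green [ 0.5669 -0.1684  0.0792]
brown [ 0.5742 -0.0387  0.0916]
blue [ 0.5915 -0.2722  0.107 ]
```

View pics/t3.png

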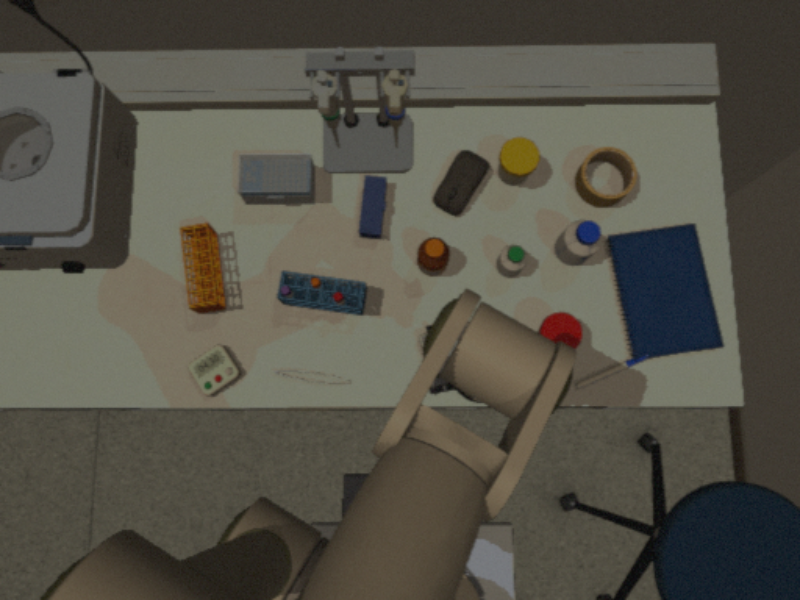

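All objects are at the same pixels as before, the arm is clear, and the button is back up (0.0513).

```bash
python3 -c "
from rig import env; print(env.close_job())"
```

```text
the job is handed in; nothing more can be done
None
```

The job is done and handed in at about 17 s of the 53 s allowed.

- **Tube:** with the gripper empty and shut, I pointed down at the shortest tube (orange cap, top measured at 66 mm). The tips stayed about 19–20 mm above the cap for over 2.5 s.
- **Bottle:** I then pointed at the smallest bottle (green cap, 80 mm), about 20 mm above its cap and within about 1.5 mm of its centre, for 2.5 s.
- **Button:** I pressed it fully down; it bottomed out at about 6–7 mm of travel and 17 N. After I drew back, its top measured 51.3 mm, as before the press.

**Last checks:** all three tubes and all three bottles were within 1.5 mm of their starting positions, which is within measuring noise. The force was near zero after I drew back from the button. The timer, forceps and yellow-lidded cup looked unmoved in the top view. The red-lidded cup was half hidden by the arm in that last picture, so I could not fully confirm it. The two cameras disagreed by 2–3 mm on the tube and the button, so I used their mean. No check failed.

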